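Fit the slotted specimen table into the stage holder

TASK

Draw the square specimen table with the slotted top out of the wooden storage block and slide its stem down into the bore of the stage holder, against the grip of the side spring plunger, until its shoulder sits fully home on the holder's top plate. Ease it in gently: never press on the seat plate on top of the holder with more than about 25 N. Let go of it at the end, and leave the round table in the block and the other things on the bench where they are.

Things in the scene. Friction and masses are not known exactly. Their poses are not given: they have to be found in the camera images.
- slotted_table: Loose steel specimen table to be fitted, about 0.35 kg. Origin: centre of the shoulder's underside, z up. Above it a round shoulder 30 mm in diameter, z 0 to 12 mm, then a steel square top 44 x 44 mm, z 12 to 32.5 mm, its side faces looking along x and y. At the start its stem stands in a hole of the storage block, shoulder resting on the block.
- table_top (a point): Centre of the floor of the open slot (14 mm wide, 8 mm deep, along the table's x axis) in the slotted table's top: 24.5 mm above its origin; the top face is 32.5 mm above the origin.
- table_foot (a point): Centre of the lower end of the slotted table's stem, 40 mm below its origin. From below, the stem tapers from 12 mm in diameter at the foot to 18 mm over 10 mm, stays 18 mm for 3 mm, widens to 20 mm over 6 mm, and is plain, 20 mm in diameter, for the 21 mm below the shoulder.
- holder: Fixed stage holder: black round flange 92 mm in diameter, 12 mm thick, with an aluminium block 50 x 50 x 44 mm on it and a steel seat plate on that. Origin: centre of the flange's underside on the bench, z up. On its +x side the plunger's barrel (18 mm in diameter) and black knob stick out to 58 mm from the bore's axis (to 63 mm when pushed back), 44 mm above the bench.
- seat_plate: The holder's fixed steel seat plate, 44 x 44 x 6 mm, with a 24 mm hole over the bore; the table's shoulder comes to rest on it. Origin: centre of its underside, 56 mm above the bench; its flat top is 62 mm above the bench.
- holder_mouth (a point): On the bore's vertical axis, in the plane of the seat plate's flat top, 62 mm above the bench. The bore begins under the plate, 6 mm lower: 21 mm in diameter, 44 mm deep, 2 mm chamfer at its mouth. When the table is fully home its origin lies here, within the bore's play of 0.5 mm (1 mm when leaning).
- plunger (a joint): Travel of the spring plunger, m: 0 = nose fully out, grows as it is pushed back, 5 mm at most; 1 to 2 mm while it rides on the stem, and so when home. Spring: 10.5 N plus 3.5 N per mm. Sliding the stem past it takes 10 to 18 N of downward push, all the way home. Its grip holds the table up: it does not sink home by itself.
- plunger_nose (a point): Centre of the plunger's round nose (5 mm radius), 18 mm below the holder's top; fully out it stands 3.5 mm into the bore. The stem's foot meets it with the table's origin about 20 mm above home.
- rack: The fixed wooden storage block, 70 x 160 x 46 mm, origin at the centre of its underside, z up. It has two vertical holes 22 mm in diameter on its y axis, 45 mm either side of the origin; one holds the slotted table, the other the round table.
- round_table: The other specimen table, to be left in the block: same shoulder and stem, but with a round plain top 48 mm in diameter, its top face 30 mm above its origin. Origin: centre of the underside of its shoulder.
- test_block: Loose steel reference disc lying on the bench, 60 mm in diameter, 14 mm thick, origin at the centre of its underside. Leave alone.
- oil_bottle: Small loose amber bottle, 34 mm in diameter, 70 mm tall, origin at the centre of its underside. Leave alone.
- loupe_case: Loose black case, 60 x 40 x 18 mm, origin at the centre of its underside. Leave alone.

How it is judged:
On the way, in this order (a step that is already met when the one before it is completed fails the run):
1. the slotted table is drawn clear out of the storage block (foot above 50 mm) (height (world z) of table_foot above 0.05 m), for 0.1 s.
2. its stem is in the bore and pushes the plunger back (value of joint plunger above 0.0005 m and horizontal distance between table_foot and holder_mouth below 0.003 m and z of slotted_table in the frame of holder_mouth above 0.004 m), for 0.04 s.
At the end, for the whole second after the job is handed in: The slotted table stands in the holder with its shoulder home (within 1.5 mm of the holder's top face, within 2 mm of the bore's centre, upright within 0.05 rad), the plunger pressing on its stem (travel above 0.8 mm), at rest and released (z of slotted_table in the frame of holder_mouth below 0.0015 m and horizontal distance between slotted_table and holder_mouth below 0.002 m and angle between the z axis of slotted_table and the z axis of holder, either way round below 0.05 rad and linear speed of slotted_table below 0.01 m/s and contact force between the fingers and slotted_table below 0.1 N and value of joint plunger above 0.0008 m); the robot touches nothing.
It fails at once if the slotted table was pressed on the seat plate with more than 35 N (contact force between slotted_table and seat_plate above 35 N).
It fails at once if the robot pushed on the holder itself with more than 40 N (contact force between any of the fingers, the arm and holder above 40 N).
It fails at once if the round table was disturbed (moved over 10 mm) (distance of round_table from where it was at the start of the episode above 0.01 m).
It fails at once if a bystander was disturbed (moved over 15 mm) (distance of any of test_block, oil_bottle, loupe_case from where it was at the start of the episode above 0.015 m).
It also fails if it takes over 61 s, if anything falls off the work surface, if the arm or the gripper's body presses on something with over 40 N, if the wrist force passes 120 N, or if a joint passes its speed limit or range.

ROBOT

A 7-joint arm with a two-finger parallel gripper is mounted at the origin on the work surface. World frame = base frame: x ahead of the robot, y to its left, z up, the work surface at z = 0. Lengths are in m, angles in rad, forces in N, time in s.
With the tool pointing down it reaches from about 0.4 to 0.85 m from the base axis. Payload 10.4 kg.
Tool frame: the origin (TCP) lies midway between the tips of the shut fingers; the grasp point (between the pads) lies 19 mm behind it; z points along the fingers, y is the line along which they close (so a half turn about z gives the same grasp; the last joint's range is limited). The gripper opens to 87 mm and grips with 3 to 60 N. Pads are 19 mm wide; open, the fingers measure 117 mm over their backs; the gripper's body (75 mm by 190 mm) begins 51 mm behind the grasp point.
Start: joints at [1.327, 0.332, -0.065, 1.46, 0.022, 1.35, -0.088], TCP at [0.137, -0.61, 0.223] pointing down, gripper open.
Joint ranges: [-2.6, 2.6], [-0.5, 2.12], [-1.47, 1.34], [0.16, 2.42], [-1.27, 4.41], [0.06, 2.06], [-2.6, 2.6]. Speed limits (rad/s): [2.22, 2.22, 2.79, 2.79, 3.14, 3.14, 3.14].

INTERFACE

Orientations are given as a unit quaternion [x, y, z, w].
In Python, from bench import r gives the robot as it stands.
- The arm moves only by the tool arm_command, never from a script. Its argument "moves" is one flat list of numbers, 4 for each row, row after row: the shift along the tool's x, y, z in cm, then the turn about the tool's z in degrees. A call has 1 to 12 rows; each row shifts and turns the commanded pose from where the row before left it, along the tool's axes as they then stand; what a row does not reach is not made up. A row lasts 1/12 s, in which the tool goes at most 41.7 mm and 7.16 degrees, less where a joint would pass 70% of its speed; a pose out of reach is approached as far as the arm can. A call with a gripper value outside its range is refused whole. "fingers" is the opening in per cent of the stroke, from 0 (shut) to 100 (fully open), set as the call begins (left out, the last holds). The fingers move at their own pace and stop on an object; "squeeze" is the grip in N (left out, the last holds). Time passes only in rows, so rows that do not move let the fingers close. It gives the time, the measured TCP pose, the force, the opening and the grip force at its end, in the units of the state.
- r.read_state(): the state, without advancing time (a new reading comes with each control period).
- r.camera(name): name is "side" or "top" or "wrist"; returns the picture (400x640x3 uint8, red, green, blue); there is no depth.
- r.camera_info(name): a dict with "fx", "fy", "cx", "cy" (pixels), "origin" and "attitude" of the camera in the world. Camera axes: x right, y up, looking along -z (the intrinsics and any distortion apply to the point x, -y, -z); pixel columns grow to the right and rows downward; lengths in m; the calibration is good to about 2 mm. A picture is of the moment at which its call begins: read the wrist's pose just before it. camera_info takes no time and is no camera call; for the wrist camera it gives the pose at the moment of the call.
- r.close_job(): hands the job in; it is judged then, once.
The state is a dict: "time": time; "joint_positions": joint angles; "joint_vel": joint speeds; "joint_torque": joint torques, N m; "ee_pos": TCP position; "eef_rot": TCP orientation; "ft_force": force on the tool from outside, world axes, zero at the start; "torque": the same for the moment, N m; "width": finger opening in m; "grip_force": force on a finger pad.
Only numpy, scipy, OpenCV 4.12 (cv2) and the standard library are available. Lean on these libraries where they do the work, as an engineer would, in place of code of your own. Each camera call takes 0.05 s, during which the arm holds its last target. There are 200 camera calls.

## Working session

There is one attempt and no reset: what is moved stays moved. The work goes in short steps, Python scripts to look and compute and a tool call to move; the robot and the scene stay as the last step left them, time stands still between calls to the robot, and variables do not carry over. Pictures are saved under pics/ and viewed, at most 10 in all, crops included, and the job is handed in when it is done.

Besides the shell and the picture viewer there is one more tool, called after "Call:" by a JSON object that holds its "fn" and its "kwargs". arm_command: Moves the arm, as the interface text tells. Its arguments: {"type":"object","properties":{"moves":{"type":"array"},"fingers":{"type":"number"},"squeeze":{"type":"number"}},"required":["moves"]}

```bash
mkdir -p pics; ls; python3 - <<'E'
from bench import r
import cv2
s=r.read_state();print(s)
for n in ("side","top"):
    print(n,r.camera_info(n)); cv2.imwrite(f"pics/{n}0.png",r.camera(n)[:,:,::-1])
E
```

```text
pics
{'time': 0.0, 'joint_positions': array([ 1.3274298 ,  0.33288688, -0.06468315,  1.4609592 ,  0.02161007,
        1.34991521, -0.08849119]), 'joint_vel': array([ 0.00142058,  0.00096724, -0.00017023,  0.00110436,  0.00186607,
       -0.00066414, -0.00015617]), 'joint_torque': array([ 5.63047415e-04, -6.23255396e+01,  2.50511547e-02, -3.89909041e+01,
       -6.13418268e-02,  3.97101708e-02,  1.31114875e-04]), 'ee_pos': array([ 0.13675285, -0.60944356,  0.221736  ]), 'eef_rot': array([ 9.93912775e-01,  1.10167388e-01, -1.23107667e-04, -7.26095286e-04]), 'ft_force': array([-0.24377857, -0.18107587,  0.1179325 ]), 'torque': array([ 0.00895885, -0.01680874, -0.0002726 ]), 'grip_force': 0.0, 'width': 0.08743711940782765}
side {'fx': 422.9694516812313, 'fy': 422.9694516812313, 'cx': 324.1135552362861, 'cy': 195.76619174391294, 'origin': array([0.23334643, 0.49102006, 0.53096426]), 'attitude': array([-0.14553051,  0.4351183 ,  0.84599659, -0.2716297 ])}
top {'fx': 407.21636195725944, 'fy': 407.21636195725944, 'cx': 325.6141523859777, 'cy': 205.79801754424187, 'origin': array([0.49801047, 0.01581937, 0.90575545]), 'attitude': array([ 0.03167722, -0.05227705, -0.69978632,  0.71173223])}
```

View pics/top0.png

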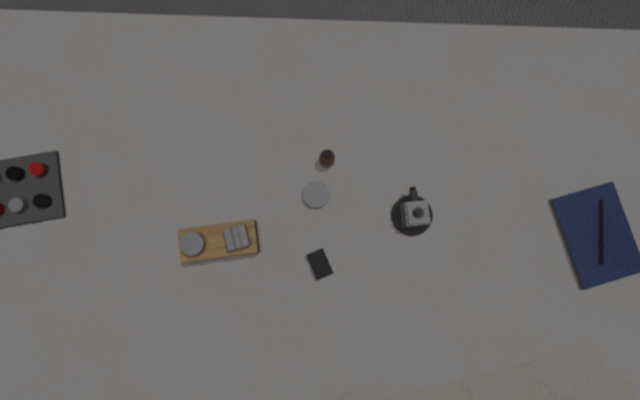

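View pics/side0.png

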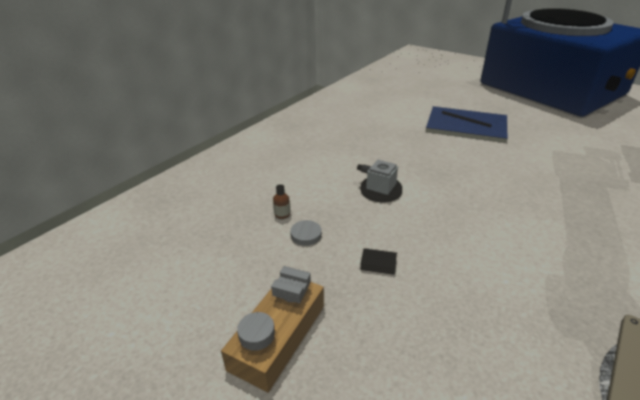

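The top view shows the round table at about (192,244) and the slotted table at (236,238), with its slot close to image-vertical. The holder is at (412,215) with its bore at about (418,212), the bottle at (327,158), the disc at (316,195) and the case at (320,264). The side view agrees with this layout.

```bash
cat > h.py <<'E'
import numpy as np, cv2
from scipy.spatial.transform import Rotation as R
from bench import r
def ray(ci,px):
    px=np.atleast_2d(px).astype(float)
    d=np.c_[(px[:,0]-ci["cx"])/ci["fx"],-(px[:,1]-ci["cy"])/ci["fy"],-np.ones(len(px))]
    return np.array(ci["origin"]),R.from_quat(ci["attitude"]).apply(d)
def plane(ci,px,z):
    o,d=ray(ci,px); return o+d*((z-o[2])/d[:,2])[:,None]
def proj(ci,p):
    q=R.from_quat(ci["attitude"]).inv().apply(np.atleast_2d(p)-ci["origin"])
    return np.c_[ci["cx"]-ci["fx"]*q[:,0]/q[:,2],ci["cy"]+ci["fy"]*q[:,1]/q[:,2]]
E
python3 - <<'E'
from h import *
im=cv2.imread("pics/top0.png"); ci=r.camera_info("top")
hsv=cv2.cvtColor(im,cv2.COLOR_BGR2HSV)
# rack
b=((hsv[...,1]>90)&(hsv[...,0]>8)&(hsv[...,0]<28)).astype(np.uint8); b[:, :150]=0;b[:,280:]=0
b=cv2.morphologyEx(b,cv2.MORPH_CLOSE,np.ones((25,25)))
c=max(cv2.findContours(b,0,1)[0],key=cv2.contourArea); rc=cv2.minAreaRect(c)
P=plane(ci,cv2.boxPoints(rc),.046);print("rack",rc,P.round(4),P.mean(0))
print("slotted c",plane(ci,[236,238],.0785),"round",plane(ci,[192,244],.076),"bore",plane(ci,[418,212],.062),"knob",plane(ci,[412,190],.044))
big=[cv2.resize(im[y:y+75,x:x+100],None,fx=8,fy=8,interpolation=cv2.INTER_CUBIC)for x,y in((172,205),(365,172))]
cv2.imwrite("pics/crop0.png",cv2.convertScaleAbs(cv2.resize(np.vstack(big),(400,600)),alpha=1.6))
E
```

```text
rack ((217.98220825195312, 240.8677978515625), (32.32382583618164, 77.87450408935547), 82.33319854736328) [[0.5441 0.3008 0.046 ]
 [0.5687 0.1411 0.046 ]
 [0.5017 0.1298 0.046 ]
 [0.4779 0.2882 0.046 ]] [0.52309133 0.21497723 0.046     ]
slotted c [[0.5282866  0.17199832 0.0785    ]] round [[0.51491357 0.25988638 0.076     ]] bore [[ 0.58948732 -0.20214655  0.062     ]] knob [[ 0.63889924 -0.19433464  0.044     ]]
```

View pics/crop0.png

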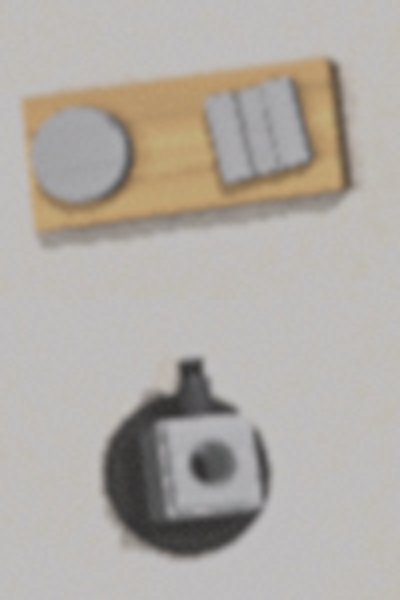

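Call:
{"fn": "arm_command", "kwargs": {"moves": [3,-2,0,0,3,-2,0,0,3,-2,0,0,3,-2,0,0,3,-2,0,0,3,-2,0,0,3,-2,0,0,3,-2,0,0,3,-2,0,0,3,-2,0,0,3,-2,0,0,3,-2,0,0], "fingers": 100}}

```text
time: 1.1
ee_pos: [0.4364, -0.2953, 0.2224]
eef_rot: [0.994, 0.11, -0.0, 0.0]
ft_force: [1.2, -0.5, -0.2]
width: 0.0867
grip_force: 0.0
```

```bash
python3 - <<'E'
from h import *
ci=r.camera_info("wrist");print(ci,r.read_state()["ee_pos"], r.read_state()["joint_positions"].round(2))
print(R.from_quat(ci["attitude"]).as_matrix().round(3))
print(proj(ci,[[.5895,-.202,.062],[.528,.172,.0785]]), plane(ci,[320,200],.06))
E
```

```text
{'fx': 309.63192712008885, 'fy': 309.63192712008885, 'cx': 320.02274392106773, 'cy': 200.81103234733405, 'origin': array([ 0.50476641, -0.27926802,  0.38382604]), 'attitude': array([-0.10196628,  0.08110684, -0.61942048,  0.77417235])} [ 0.436361   -0.29526502  0.22243879] [ 0.86  0.14 -0.38  1.7   0.05  1.31 -0.88]
[[ 0.219  0.943  0.252]
 [-0.976  0.212  0.057]
 [ 0.001 -0.258  0.966]]
[[ 258.09595831    6.01048056]
 [-192.16824569  -30.2084056 ]] [[ 0.42120812 -0.29828569  0.06      ]]
```

Call:
{"fn": "arm_command", "kwargs": {"moves": [3.4,-1.4,0,0,3.4,-1.4,0,0,3.4,-1.4,0,0,3.4,-1.4,0,0,0,0,0,0,0,0,0,0,0,0,0,0]}}

```text
time: 1.68
ee_pos: [0.5556, -0.2127, 0.222]
eef_rot: [0.994, 0.11, -0.001, -0.0]
ft_force: [-1.2, -0.4, 0.4]
width: 0.0869
grip_force: 0.0
```

```bash
python3 - <<'E'
from h import *
import json
ci=r.camera_info("wrist");im=r.camera("wrist")[:,:,::-1];cv2.imwrite("pics/w1.png",im)
print(r.read_state()["ee_pos"]); json.dump({k:np.array(v).tolist() for k,v in ci.items()},open("w1.json","w"))
print(proj(ci,[[.5895,-.202,.062]]))
E
```

```text
[ 0.55524753 -0.21340667  0.22220293]
[[317.52679267 152.8362319 ]]
```

View pics/w1.png

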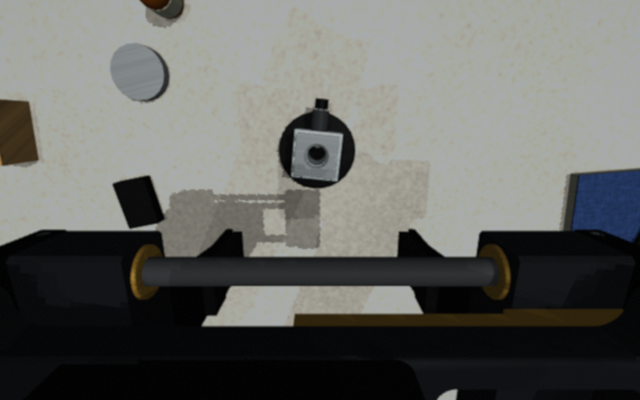

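The wrist view shows the holder's seat plate with its hole at about (317,153). The top camera predicted (317.5,152.8).

```bash
python3 - <<'E'
from h import *
import json
ci=json.load(open("w1.json"));im=cv2.imread("pics/w1.png");g=cv2.cvtColor(im,6)
x0,y0=285,122;sub=cv2.resize(g[y0:y0+66,x0:x0+66],None,fx=8,fy=8,interpolation=cv2.INTER_CUBIC)
for t in (70,90,110):
    m=(sub>t).astype(np.uint8);cs,h=cv2.findContours(m,cv2.RETR_CCOMP,1)
    for c,hh in zip(cs,h[0]):
        a=cv2.contourArea(c)
        if a<2500: continue
        rc=cv2.minAreaRect(c); p=(np.array(rc[0])+.5)/8-.5+[x0,y0]
        b=(cv2.boxPoints(rc)+.5)/8-.5+[x0,y0]; W=plane(ci,b,.062)
        print(t,hh[3]>=0,p.round(2),plane(ci,p,.062).round(4),np.linalg.norm(W-np.roll(W,1,0),axis=1).round(4))
E
```

```text
70 False [297.25 179.62] [[ 0.5574 -0.1872  0.062 ]] [0.0168 0.0266 0.0168 0.027 ]
70 False [322.01 158.54] [[ 0.5848 -0.2078  0.062 ]] [0.0647 0.0594 0.0617 0.0596]
70 True [316.85 154.59] [[ 0.5876 -0.2017  0.062 ]] [0.019  0.0198 0.019  0.0201]
70 False [346.38 126.62] [[ 0.6216 -0.2247  0.062 ]] [0.0099 0.0082 0.0099 0.0082]
90 False [296.69 181.19] [[ 0.5556 -0.187   0.062 ]] [0.0258 0.0135 0.0255 0.0134]
90 False [337.56 177.69] [[ 0.5687 -0.2283  0.062 ]] [0.0209 0.0269 0.0209 0.0274]
90 False [316.04 154.53] [[ 0.5875 -0.2009  0.062 ]] [0.0516 0.0498 0.0496 0.05  ]
90 True [317.33 154.37] [[ 0.5879 -0.2021  0.062 ]] [0.0225 0.0213 0.0221 0.0214]
110 False [296.19 182.  ] [[ 0.5546 -0.1867  0.062 ]] [0.0117 0.0245 0.0117 0.0247]
110 False [338.   177.94] [[ 0.5686 -0.2288  0.062 ]] [0.0203 0.026  0.0203 0.0264]
110 False [316.  154.5] [[ 0.5875 -0.2008  0.062 ]] [0.051  0.049  0.049  0.0492]
110 True [316.19 156.76] [[ 0.5853 -0.2015  0.062 ]] [0.0258 0.028  0.0253 0.0282]
```

Call:
{"fn": "arm_command", "kwargs": {"moves": [0.4,-3.6,0,0.5,0.4,-3.6,0,0.5,0.4,-3.6,0,0.5,0.4,-3.6,0,0.5,0.4,-3.6,0,0.5,0.4,-3.6,0,0.5,0.4,-3.6,0,0,0.4,-3.6,0,0,0.4,-3.6,0,0,0.4,-3.6,0,0,0,0,0,0,0,0,0,0], "fingers": 80}}

```text
time: 2.73
ee_pos: [0.528, 0.1496, 0.2227]
eef_rot: [0.996, 0.085, 0.0, 0.0]
ft_force: [0.5, -0.2, -0.1]
width: 0.0695
grip_force: 0.0
```

```bash
python3 - <<'E'
from h import *
import json
ci=r.camera_info("wrist");im=r.camera("wrist")[:,:,::-1];cv2.imwrite("pics/w2.png",im)
print(r.read_state()["ee_pos"]); json.dump({k:np.array(v).tolist() for k,v in ci.items()},open("w2.json","w"))
print(proj(ci,[[.5283,.172,.0785],[.515,.26,.076]]))
E
```

```text
[0.52847384 0.14763195 0.22254225]
[[298.53880258 185.8987364 ]
 [210.95567648 183.56252621]]
```

View pics/w2.png

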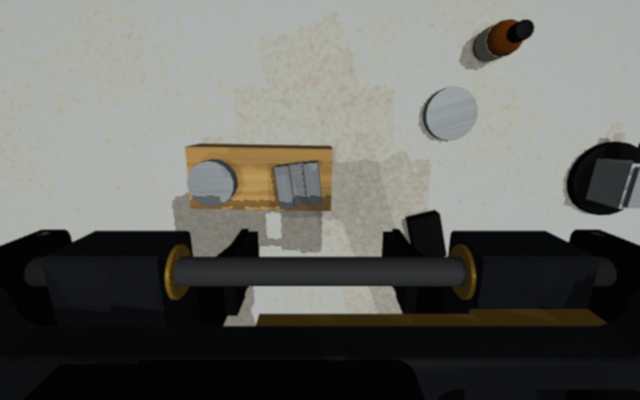

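The wrist view shows the rack with the slotted table's top at about (299,185) and the round table at (212,183). I'll crop in to get the corners and slot.

```bash
python3 - <<'E'
from h import *
im=cv2.imread("pics/w2.png")
cv2.imwrite("pics/w2c.png",cv2.convertScaleAbs(cv2.resize(im[150:220,260:340],None,fx=8,fy=8,interpolation=cv2.INTER_CUBIC),alpha=1.3))
E
```

```text
(no output)
```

View pics/w2c.png

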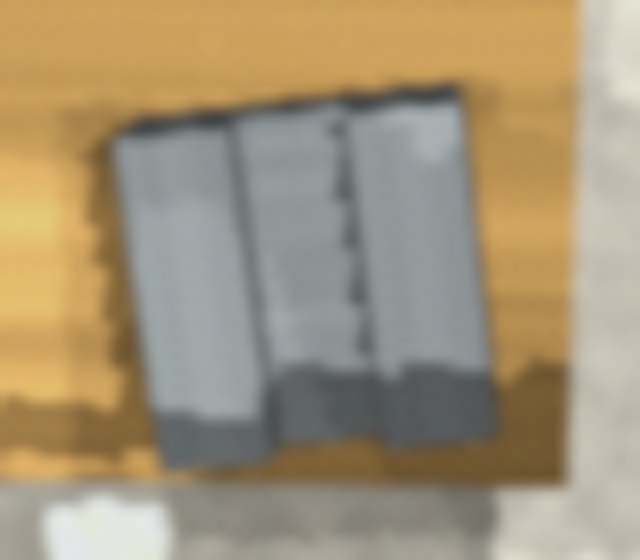

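The crop gives the top-face corners at about (117,138), (462,100), (497,435) and (165,468). The slot runs from about (240,125) to (268,445).

```bash
python3 - <<'E'
from h import *
import json
ci=json.load(open("w2.json"))
f=lambda a:(np.array(a)+.5)/8-.5+[260,150]
W=plane(ci,f([[117,138],[462,100],[497,435],[165,468]]),.0785)
c=W.mean(0);print(W.round(4),c,np.linalg.norm(W-np.roll(W,1,0),axis=1))
d=(W[0]+W[1]-W[2]-W[3]);e=W[0]+W[3]-W[1]-W[2]
print("yaw",np.degrees([np.arctan2(d[1],d[0]),np.arctan2(-e[0],e[1])]))
s=r.read_state();Rt=R.from_quat(s["eef_rot"])
tx=Rt.as_matrix()[:,0];print("tool yaw",np.degrees(np.arctan2(tx[1],tx[0])),"tool shift cm",Rt.inv().apply(c-s["ee_pos"])*100, s["ee_pos"])
E
```

```text
[[0.5433 0.1988 0.0785]
 [0.5553 0.1574 0.0785]
 [0.5137 0.1457 0.0785]
 [0.5021 0.187  0.0785]] [0.52858204 0.17223489 0.0785    ] [0.04287759 0.04306615 0.04318694 0.04287765]
yaw [15.77123926 15.89925601]
tool yaw 9.61634630913861 tool shift cm [ 0.42155276 -2.43868165 14.40173549] [0.52847384 0.14763195 0.22254225]
```

Call:
{"fn": "arm_command", "kwargs": {"moves": [0,0,0,-3.1,0,0,0,-3.1,0.3,-1.2,2,0,0.3,-1.2,2,0,0,0,2,0,0,0,2,0,0,0,2,0,0,0,0,0,0,0,0,0,0,0,0,0], "fingers": 85}}

```text
time: 3.62
ee_pos: [0.5286, 0.1723, 0.1238]
eef_rot: [0.991, 0.137, 0.001, 0.0]
ft_force: [0.6, -0.1, 0.9]
width: 0.0739
grip_force: 0.0
```

```bash
python3 - <<'E'
from h import *
for i in range(3):
    s=r.read_state();ci=r.camera_info("wrist");im=r.camera("wrist")[:,:,::-1]
    print(s["ee_pos"].round(4),s["time"])
cv2.imwrite("pics/w3.png",im)
Rt=R.from_quat(s["eef_rot"]);tx=Rt.as_matrix()[:,0];print("tool yaw",np.degrees(np.arctan2(tx[1],tx[0])),Rt.inv().apply(np.array([.5286,.1722,.05])-s["ee_pos"])*100)
print(proj(ci,[[.5286,.1722,.0785]]))
E
```

```text
[0.5286 0.1723 0.1238] 3.6167
[0.5287 0.1728 0.1241] 3.6667
[0.5287 0.173  0.1241] 3.7167
tool yaw 15.79114905497434 [-0.04804077  0.07246175  7.40765636]
[[321.7709984  221.88204741]]
```

View pics/w3.png

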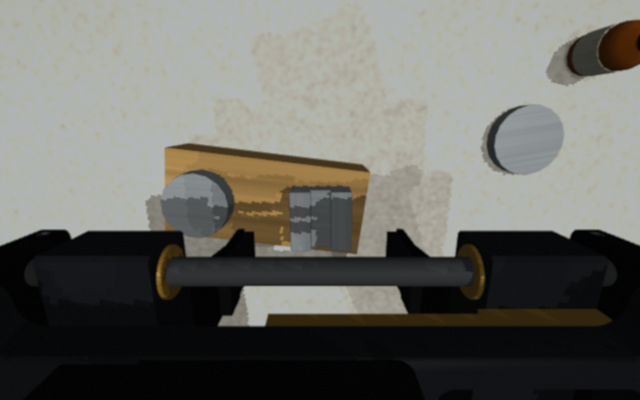

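The wrist view shows the slotted table squared up and centred between the fingers: it spans columns 289–352 and the finger midpoint is about 320. I'll descend and grip.

Call:
{"fn": "arm_command", "kwargs": {"moves": [0,0,1.5,0,0,0,1.5,0,0,0,1.5,0,0,0,1,0,0,0,1,0,0,0,0.5,0,0,0,0.3,0,0,0,0,0,0,0,0,0]}}

```text
time: 4.52
ee_pos: [0.528, 0.1736, 0.05]
eef_rot: [0.99, 0.138, 0.0, -0.0]
ft_force: [0.5, 0.5, -0.5]
width: 0.0741
grip_force: 0.0
```

Call:
{"fn": "arm_command", "kwargs": {"moves": [0,0,0,0,0,0,0,0,0,0,0,0,0,0,0,0,0,0,0,0,0,0,0,0,0,0,0,0,0,0,0,0,0,0,0,0,0,0,0,0,0,0,0,0], "fingers": 30, "squeeze": 50}}

```text
time: 5.43
ee_pos: [0.5278, 0.1732, 0.0496]
eef_rot: [0.99, 0.138, 0.0, 0.0]
ft_force: [-0.1, -2.6, 3.1]
width: 0.0439
grip_force: 50.3
```

Call:
{"fn": "arm_command", "kwargs": {"moves": [0,0,-0.5,0,0,0,-0.5,0,0,0,-1,0,0,0,-1,0,0,0,-1.5,0,0,0,-1.5,0,0,0,-1.5,0,0,0,-1.5,0,0,0,-1,0,0,0,-1,0,0,0,0,0,0,0,0,0]}}

```text
time: 6.43
ee_pos: [0.5278, 0.1735, 0.1597]
eef_rot: [0.99, 0.138, 0.0, 0.0]
ft_force: [-0.0, 0.3, -5.1]
width: 0.0433
grip_force: 50.6
```

Call:
{"fn": "arm_command", "kwargs": {"moves": [-0.2,1.6,0,0,-0.4,3.2,0,0,-0.4,3.6,0,0,-0.5,3.6,0,0,-0.5,3.6,0,0,-0.5,3.6,0,0,-0.5,3.6,0,0,-0.4,3.6,0,0,-0.4,3.6,0,0,-0.3,3.2,0,0,-0.2,2.4,0,0,-0.1,1.2,0,0]}}

```text
time: 7.43
ee_pos: [0.5849, -0.1972, 0.1579]
eef_rot: [0.991, 0.136, -0.001, 0.0]
ft_force: [-0.3, -0.4, -4.1]
width: 0.0439
grip_force: 50.6
```

Call:
{"fn": "arm_command", "kwargs": {"moves": [0,0.6,0,0,0,0,0,0,0,0,0,0,0,0,0,0]}}

```text
time: 7.77
ee_pos: [0.5877, -0.196, 0.1595]
eef_rot: [0.99, 0.139, -0.0, -0.0]
ft_force: [-0.5, -0.1, -4.6]
width: 0.0433
grip_force: 50.6
```

```bash
python3 - <<'E'
from h import *
s=r.read_state();im=r.camera("side")[:,:,::-1];w=r.camera("wrist")[:,:,::-1];t=r.camera("top")[:,:,::-1]
for n,i in(("side4",im),("wrist4",w),("top4",t)):cv2.imwrite(f"pics/{n}.png",i)
print(s["ee_pos"].round(4),s["ft_force"].round(2),s["width"])
p=proj(r.camera_info("side"),[[.588,-.202,.062],s["ee_pos"]-[0,0,.044]]);print(p)
cs=cv2.resize(im[80:205,310:450],None,fx=4,fy=4,interpolation=cv2.INTER_CUBIC)
cv2.imwrite("pics/c4.png",cs)
E
```

```text
[ 0.5877 -0.196   0.1595] [-0.5  -0.09 -4.59] 0.04328341960045122
[[382.32468644 165.58561335]
 [382.84301548 144.43408003]]
```

View pics/c4.png

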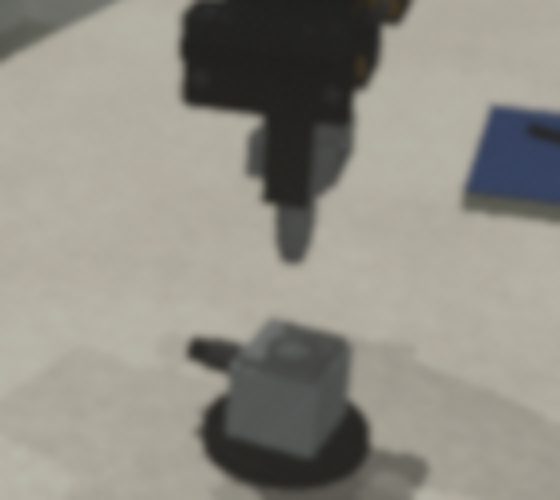

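The side crop shows the foot at about (383,145), where (383,144) was expected, hanging over the bore at about (382.5,167). I'll correct y and descend to the mouth.

Call:
{"fn": "arm_command", "kwargs": {"moves": [-0.1,0.5,0,0,0,0,1,0,0,0,1,0,0,0,1,0,0,0,1,0,0,0,0.8,0,0,0,0.5,0,0,0,0,0,0,0,0,0,0,0,0,0]}}

```text
time: 8.75
ee_pos: [0.5883, -0.2035, 0.1071]
eef_rot: [0.99, 0.138, 0.0, 0.0]
ft_force: [0.1, -0.1, -4.6]
width: 0.0434
grip_force: 50.6
```

Call:
{"fn": "arm_command", "kwargs": {"moves": [0,0,0,0,0,0,0,0,0,0,0,0,0,0,0,0,0,0,0,0,0,0,0,0]}}

```text
time: 9.25
ee_pos: [0.5879, -0.2035, 0.1066]
eef_rot: [0.99, 0.138, 0.0, 0.0]
ft_force: [-0.2, 0.3, -4.1]
width: 0.0433
grip_force: 50.6
```

Call:
{"fn": "arm_command", "kwargs": {"moves": [0.1,-0.25,0,0,0,0,0.3,0,0,0,0.3,0,0,0,0.3,0,0,0,0,0,0,0,0,0,0,0,0,0,0,0,0,0]}}

```text
time: 9.92
ee_pos: [0.5883, -0.2009, 0.0977]
eef_rot: [0.99, 0.138, 0.0, 0.0]
ft_force: [0.4, -0.0, -3.4]
width: 0.0435
grip_force: 50.6
```

Call:
{"fn": "arm_command", "kwargs": {"moves": [0,0,0.2,0,0,0,0.2,0,0,0,0.2,0,0,0,0.2,0,0,0,0,0,0,0,0,0,0,0,0,0]}}

```text
time: 10.5
ee_pos: [0.588, -0.2008, 0.0894]
eef_rot: [0.99, 0.138, -0.0, -0.0]
ft_force: [-0.8, -0.0, -4.3]
width: 0.0437
grip_force: 50.3
```

Call:
{"fn": "arm_command", "kwargs": {"moves": [0,0,0.1,0,0,0,0.1,0,0,0,0.1,0,0,0,0,0,0,0,0,0,0,0,0,0]}}

```text
time: 11.0
ee_pos: [0.5878, -0.2009, 0.0863]
eef_rot: [0.99, 0.138, -0.0, -0.0]
ft_force: [-4.0, -0.4, -3.9]
width: 0.0434
grip_force: 50.0
```

Call:
{"fn": "arm_command", "kwargs": {"moves": [0,0,0.1,0,0,0,0.1,0,0,0,0.1,0,0,0,0.1,0,0,0,0,0,0,0,0,0]}}

```text
time: 11.5
ee_pos: [0.5876, -0.2015, 0.0828]
eef_rot: [0.99, 0.138, -0.001, 0.0]
ft_force: [-7.8, -1.1, 3.0]
width: 0.0435
grip_force: 50.0
```

Call:
{"fn": "arm_command", "kwargs": {"moves": [0,0,0.1,0,0,0,0.1,0,0,0,0.1,0,0,0,0.1,0,0,0,0,0,0,0,0,0]}}

```text
time: 12.0
ee_pos: [0.5871, -0.2019, 0.0789]
eef_rot: [0.991, 0.137, -0.001, 0.001]
ft_force: [-9.9, -1.8, 3.5]
width: 0.0437
grip_force: 50.0
```

Call:
{"fn": "arm_command", "kwargs": {"moves": [0,0,0.1,0,0,0,0.1,0,0,0,0.1,0,0,0,0.1,0,0,0,0,0,0,0,0,0]}}

```text
time: 12.5
ee_pos: [0.5866, -0.2016, 0.074]
eef_rot: [0.991, 0.137, -0.002, 0.0]
ft_force: [-8.9, -1.7, -1.0]
width: 0.0436
grip_force: 50.0
```

Call:
{"fn": "arm_command", "kwargs": {"moves": [0,0,0.1,0,0,0,0.1,0,0,0,0.1,0,0,0,0.1,0,0,0,0,0,0,0,0,0]}}

```text
time: 13.0
ee_pos: [0.5865, -0.2015, 0.0702]
eef_rot: [0.991, 0.137, -0.002, 0.0]
ft_force: [-10.9, -1.2, 2.2]
width: 0.0433
grip_force: 50.0
```

Call:
{"fn": "arm_command", "kwargs": {"moves": [0,0,0.1,0,0,0,0.1,0,0,0,0.1,0,0,0,0,0,0,0,0,0]}}

```text
time: 13.42
ee_pos: [0.5865, -0.2016, 0.0671]
eef_rot: [0.991, 0.137, -0.002, 0.0]
ft_force: [-9.7, -1.5, -0.1]
width: 0.0436
grip_force: 50.0
```

Call:
{"fn": "arm_command", "kwargs": {"moves": [0,0,0.05,0,0,0,0.05,0,0,0,0,0,0,0,0,0]}}

```text
time: 13.75
ee_pos: [0.5865, -0.2016, 0.0664]
eef_rot: [0.991, 0.137, -0.002, 0.0]
ft_force: [-11.0, -0.9, 3.7]
width: 0.0436
grip_force: 50.0
```

Call:
{"fn": "arm_command", "kwargs": {"moves": [0,0,0.05,0,0,0,0,0,0,0,0,0]}}

```text
time: 14.0
ee_pos: [0.5865, -0.2016, 0.066]
eef_rot: [0.991, 0.137, -0.002, 0.0]
ft_force: [-11.5, -1.8, 4.1]
width: 0.0434
grip_force: 50.0
```

Call:
{"fn": "arm_command", "kwargs": {"moves": [0,0,0.05,0,0,0,0,0,0,0,0,0]}}

```text
time: 14.25
ee_pos: [0.5865, -0.2016, 0.0659]
eef_rot: [0.991, 0.137, -0.002, 0.0]
ft_force: [-12.8, -0.6, 8.3]
width: 0.0433
grip_force: 50.0
```

Call:
{"fn": "arm_command", "kwargs": {"moves": [0,0,0.03,0,0,0,0,0,0,0,0,0]}}

```text
time: 14.5
ee_pos: [0.5865, -0.2016, 0.0658]
eef_rot: [0.991, 0.137, -0.002, 0.0]
ft_force: [-14.8, -0.4, 11.0]
width: 0.0434
grip_force: 50.0
```

Call:
{"fn": "arm_command", "kwargs": {"moves": [0,0,0.04,0,0,0,0,0,0,0,0,0]}}

```text
time: 14.75
ee_pos: [0.5865, -0.2016, 0.0658]
eef_rot: [0.991, 0.137, -0.002, 0.0]
ft_force: [-16.6, -0.0, 13.7]
width: 0.0435
grip_force: 50.0
```

```bash
python3 - <<'E'
from h import *
s=r.read_state();im=r.camera("side")[:,:,::-1]
print(s["ee_pos"].round(4),s["ft_force"].round(2),s["torque"].round(2))
cv2.imwrite("pics/c5.png",cv2.resize(im[100:210,310:450],None,fx=5,fy=5,interpolation=cv2.INTER_CUBIC))
E
```

```text
[ 0.5865 -0.2016  0.0658] [-16.57  -0.03  13.67] [-0.04  3.93 -0.04]
```

View pics/c5.png

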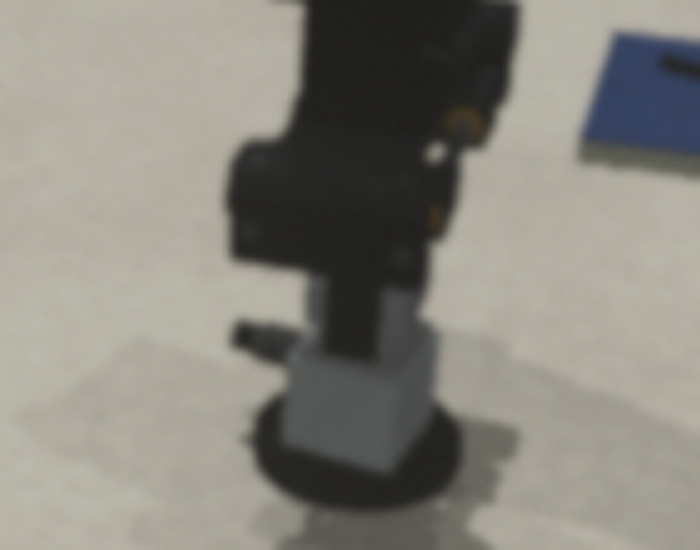

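The side crop shows the fingers down beside the table with the shoulder on the plate. z has stalled at 65.8 mm, where 65.7 was expected for home, with a push of about 18 N. I'll release and retreat.

Call:
{"fn": "arm_command", "kwargs": {"moves": [0,0,0,0,0,0,0,0,0,0,0,0,0,0,0,0,0,0,0,0,0,0,0,0,0,0,0,0,0,0,0,0], "fingers": 80}}

```text
time: 15.47
ee_pos: [0.5883, -0.2008, 0.0648]
eef_rot: [0.99, 0.138, 0.0, 0.0]
ft_force: [-0.5, -0.1, 0.2]
width: 0.0691
grip_force: 0.0
```

Call:
{"fn": "arm_command", "kwargs": {"moves": [0,0,-0.5,0,0,0,-1,0,0,0,-2,0,0,0,-3,0,0,0,-3,0,0,0,-3,0,-2,0,-2,0,-3,0,0,0,0,0,0,0,0,0,0,0]}}

```text
time: 16.3
ee_pos: [0.5394, -0.2155, 0.2114]
eef_rot: [0.991, 0.137, 0.001, 0.001]
ft_force: [0.4, 0.2, 0.2]
width: 0.0698
grip_force: 0.0
```

```bash
python3 - <<'E'
from h import *
s=r.read_state();im=r.camera("side")[:,:,::-1];w=r.camera("wrist")[:,:,::-1]
print(s["ee_pos"].round(4),s["ft_force"].round(2))
c=cv2.resize(im[110:210,320:440],(600,500),interpolation=cv2.INTER_CUBIC)
cv2.imwrite("pics/w6.png",w);cv2.imwrite("pics/c6.png",c)
print(proj(r.camera_info("side"),[[.5878,-.202,z] for z in(.062,.074,.0945)]))
E
```

```text
[ 0.5394 -0.2155  0.2114] [0.45 0.18 0.23]
[[382.40725355 165.61373363]
 [382.80564992 160.7346847 ]
 [383.50081019 152.22125139]]
```

View pics/c6.png

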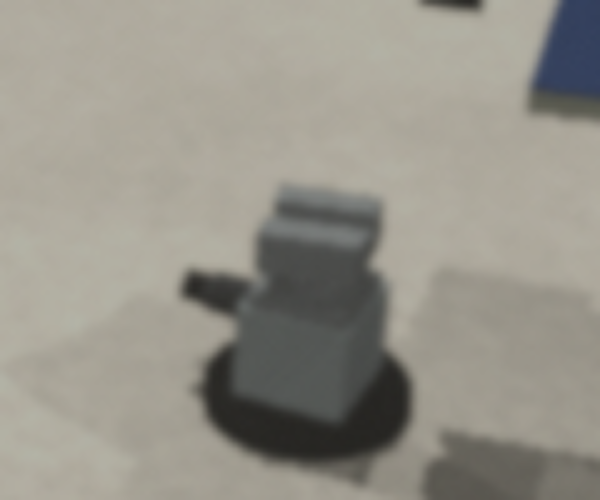

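The side crop shows the table standing upright in the holder. Its top centre is at about (384,152), where (383.5,152.2) was expected for home, and the gripper is clear. I'll hand it in.

```bash
python3 -c "
from bench import r
print(r.close_job())"
```

```text
the job is handed in; nothing more can be done
None
```

I seated the slotted table in the holder, released it and handed the job in at about 16 s; the hand-in call returned no verdict. The final push was about 18 N, and the fingers stopped within 0.1 mm of the height expected for home.

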